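# Go / no-go check of a tube-holder bushing

### The arm

A 7-joint arm with a two-finger parallel gripper is mounted at the origin on a cart in front of the work surface, level with it; the furniture and walls round the work are solid. World frame = base frame: x ahead of the robot, y to its left, z up, the work surface at z = 0. Lengths are in m, angles in rad, forces in N, time in s.
With the tool pointing down it reaches from about 0.4 to 0.875 m from the base axis. Payload 6.5 kg.
Tool frame: the origin (TCP) lies on the centre line of the jaws, within the pads' length; the fingertips stand 22 mm ahead of it and the grasp point (between the pads) lies 3 mm ahead of it; z points along the fingers, y is the direction in which the jaws open and shut (so a half turn about z gives the same grasp; the last joint's range is limited). The gripper opens to 88 mm and grips with 3 to 60 N. Pads are 18 mm wide; open, the fingers measure 123 mm over their backs; the gripper's body (75 mm by 187 mm) begins 45 mm behind the grasp point.
Start: joints at [-1.372, 0.536, -0.004, 1.538, 0.003, 1.067, -0.071], TCP at [0.17, 0.627, 0.225] pointing down, gripper open.
Joint ranges: [-2.7, 2.7], [-0.37, 2.16], [-1.27, 1.26], [0.24, 2.4], [-1.31, 4.45], [0.19, 1.91], [-2.76, 2.76]. Speed limits (rad/s): [2.39, 2.39, 3.14, 3.14, 3.14, 3.14, 3.14].

### API

Orientations are given as a unit quaternion [x, y, z, w].
In Python, from plant import sense, cams, order gives the robot as it stands.
- The arm moves only by the tool drive_tool, never from a script. Its argument "rows" is a list of rows, each a list of 7 numbers: the turn, a rotation vector about the world's x, y, z in rad, then the shift along the world's x, y, z in mm, then the closure, from 0 (fully open) to 1 (shut). A call has 1 to 8 rows; each row shifts and turns the pose as measured when the row begins; what a row does not reach is not made up. A row lasts 1/10 s, in which the tool goes at most 50 mm and 8.59 degrees, less where a joint would pass 70% of its speed; a pose out of reach is approached as far as the arm can. A call is refused whole if a number of a shift passes 50 or a number of a turn 0.15, either way. A call with a gripper value outside its range is refused whole. The fingers move at their own pace and stop on an object; "force" is the grip in N (left out, the last holds). Time passes only in rows, so rows that do not move let the fingers close. It gives the time, the measured TCP pose, the force and the opening at its end, in the units of the state.
- sense(): the state, without advancing time (a new reading comes with each control period).
- cams.snapshot(name): name is "side" or "top"; returns (picture, depth): 420x560x3 uint8, red, green, blue; 420x560 float32, m along the optical axis (not along the pixel's ray), 0 where there is no reading.
- cams.camera_info(name): a dict with "intrinsics" (3x3 intrinsics, pixels), "xyz" and "rotation" of the camera in the world. Camera axes: x right, y down, z forward; pixel columns grow to the right and rows downward; lengths in m; the calibration is good to about 2 mm. A picture is of the moment at which its call begins. camera_info takes no time and is no camera call.
- order.sign_off(): hands the job in, once; it reports no verdict.
The state is a dict: "time_s": time; "q": joint angles; "joint_velocities": joint speeds; "joint_torque": joint torques, N m; "tool_pos": TCP position; "tool_rot": TCP orientation; "force": force on the tool from outside, world axes, zero at the start; "ft_torque": the same for the moment, N m; "width": opening from 0.0 (shut) to 1.0 (fully open).
Only numpy, scipy, OpenCV 4.12 (cv2) and the standard library are available. Lean on these libraries where they do the work, as an engineer would, in place of code of your own. Each camera call takes 0.05 s, during which the arm holds its last target.

### The job

Check the bore of the round bushing with the two-legged gauge, keeping the gauge upright throughout: put its slim go plug fully home in the bore, draw it out, then set the thick no-go plug centrally on the mouth of the same bore and press lightly to confirm that it will not enter. Afterwards stand the gauge upright on the open bench and let go of it.

Things in the scene. Friction and masses are not known exactly. Their poses are not given: they have to be found in the camera images.
- gauge_grip (a point): Centre of the loose gauge's black grip (30 along x, 26 along y, 46 high), 77 mm above the feet. The gauge (100 mm tall, about 250 g) starts upright on the bench. Under the grip an aluminium bar 108x24x14, underside 40 mm above the feet, runs to -x; two steel plugs 40 mm long point down from it. z up; thick no-go plug straight below the grip, slim go plug 78 mm off to -x. Pinch the grip along y.
- go_foot (a point): Middle of the flat lower end of the gauge's go plug, 24 mm in diameter, its nose tapering to 14 mm over the last 8 mm; at bench height while the gauge stands. Axes as gauge_grip.
- nogo_foot (a point): Middle of the flat lower end of the gauge's no-go plug, a disc 50 mm in diameter and 16 mm high on a 16 mm stem; at bench height while the gauge stands. Axes as gauge_grip.
- bushing_mouth (a point): Centre of the bore's mouth in the top of the round aluminium bushing, 60 mm above the bench, z up. Fixed to the bench: ring 62 mm outside, bore 38 mm, blind, 52 mm deep, on a round foot 88 mm across and 8 mm high. With the go plug fully home the gauge's bar meets the top of the ring, the plug's end 40 mm below the mouth.
- square_top (a point): Middle of the top, 60 mm above the bench, of another fixed aluminium holder: a square block 58 mm wide with two small square wells, on a foot 84 x 62 mm. Not to be gauged; it and the bushing may change places.

How it is judged:
By the outcome, as a careful person would: the job done as asked, in the order asked, and still so for the second after the job is handed in, with the robot touching nothing.
It also fails if it takes over 64 s, if anything falls off the work surface, if the arm or the gripper's body presses on something with over 40 N, if the wrist force passes 120 N, or if a joint passes its speed limit or range.

## Working session

There is one attempt and no reset: what is moved stays moved. The work goes in short steps, Python scripts to look and compute and a tool call to move; the robot and the scene stay as the last step left them, time stands still between calls to the robot, and variables do not carry over. Pictures are saved under pics/ and viewed, and the job is handed in when it is done.

Besides the shell and the picture viewer there is one more tool, called by a JSON object that holds its "fn" and its "kwargs". drive_tool: Moves the arm, as the interface text tells. Its arguments: {"type":"object","properties":{"rows":{"type":"array"},"force":{"type":"number"}},"required":["rows"]}

```bash
mkdir -p pics; ls; cat > h.py <<'E'
import numpy as np, cv2
from plant import sense, cams, order
from scipy.spatial.transform import Rotation as R
def snap(n,f):
    p,d=cams.snapshot(n); cv2.imwrite('pics/'+f+'.png',p[:,:,::-1]); np.save('pics/'+f+'.npy',d); return p,d
def pts(n,d):
    c=cams.camera_info(n); K=np.array(c['intrinsics']); Rm=np.array(c['rotation'])
    if Rm.shape!=(3,3): Rm=R.from_quat(Rm).as_matrix()
    v,u=np.mgrid[:d.shape[0],:d.shape[1]]
    P=np.stack([(u-K[0,2])/K[0,0]*d,(v-K[1,2])/K[1,1]*d,d],-1)
    return P@Rm.T+np.array(c['xyz'])
E
python3 - <<'E'
from h import *
s=sense(); print({k:np.round(s[k],3) for k in s})
for n in('top','side'):
    print(cams.camera_info(n)); snap(n,n+'0')
E
```

```text
pics
{'time_s': np.float64(0.0), 'q': array([-1.372,  0.537, -0.004,  1.539,  0.003,  1.067, -0.071]), 'joint_velocities': array([ 0.   , -0.   ,  0.001, -0.   ,  0.   , -0.001, -0.   ]), 'joint_torque': array([-1.0000e-03, -5.7099e+01,  9.9100e-01, -2.5160e+01, -5.6000e-02,
        1.8000e-02,  0.0000e+00]), 'tool_pos': array([0.17 , 0.627, 0.224]), 'tool_rot': array([ 0.132,  0.991, -0.001, -0.   ]), 'force': array([-1.144, -0.758,  0.347]), 'ft_torque': array([ 0.027,  0.038, -0.025]), 'width': np.float64(1.007)}
{'intrinsics': array([[380.06392499,   0.        , 288.33186808],
       [  0.        , 380.06392499, 212.44208724],
       [  0.        ,   0.        ,   1.        ]]), 'xyz': array([0.31774769, 0.009142  , 1.15467238]), 'rotation': array([ 0.70752135, -0.70591522,  0.02113943, -0.0255024 ])}
{'intrinsics': array([[517.99102733,   0.        , 274.19806896],
       [  0.        , 517.99102733, 200.9047439 ],
       [  0.        ,   0.        ,   1.        ]]), 'xyz': array([0.66094785, 1.03852601, 0.75054839]), 'rotation': array([ 0.11071787,  0.86745728, -0.48161984, -0.05746083])}
```

View pics/top0.png

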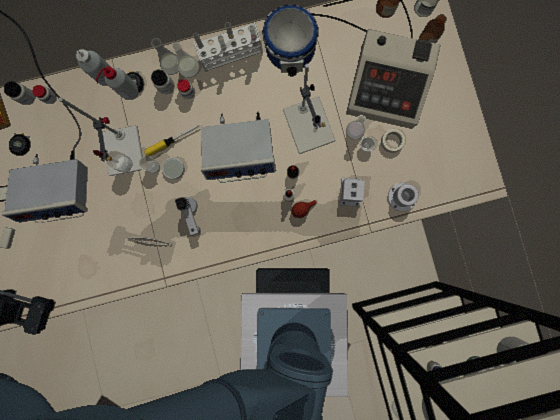

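View pics/side0.png

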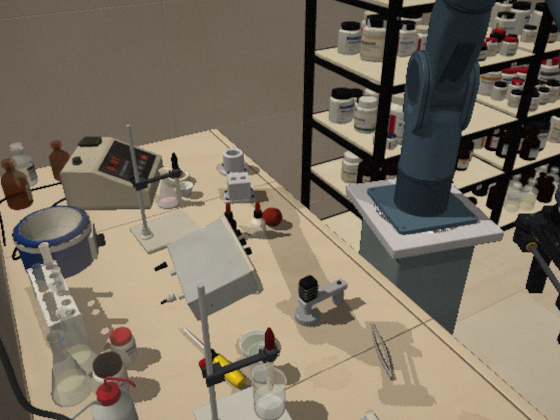

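The top view shows the gauge at about (188,215), with its black grip at (182,203). The square holder is at (352,190) and the round bushing at (404,196). Next I measure them.

```bash
python3 - <<'E'
from h import *
for n in('top','side'):
    im=cv2.imread(f'pics/{n}0.png'); d=np.load(f'pics/{n}0.npy'); P=pts(n,d)
    np.save(f'pics/P_{n}.npy',P)
    if n=='top': boxes={'gauge':(165,185,215,245),'bush':(380,170,430,222),'sq':(332,168,374,218)}
    else: boxes={'gauge':(285,265,355,330),'bush':(210,140,250,180),'sq':(215,165,262,205)}
    for k,(a,b,c,e) in boxes.items():
        Q=P[b:e,a:c].reshape(-1,3); dd=d[b:e,a:c].ravel()>0
        Q=Q[dd]; z=Q[:,2]
        print(n,k,len(Q),'bench z',np.round(np.percentile(z,[5,20,50,80,95,99]),4))
        for lo,hi in((.045,.057),(.053,.068),(.09,.11)):
            m=(z>lo)&(z<hi)
            if m.sum()>5: print('  z',lo,hi,m.sum(),Q[m].mean(0).round(4),Q[m].min(0).round(4),Q[m].max(0).round(4))
    for k,(a,b,c,e) in boxes.items():
        cv2.imwrite(f'pics/{n}_{k}.png',cv2.resize(im[b:e,a:c],None,fx=8,fy=8,interpolation=cv2.INTER_NEAREST))
E
```

```text
top gauge 2986 bench z [-0.0045 -0.0027 -0.0005  0.0027  0.0572  0.0993]
  z 0.045 0.057 233 [0.3662 0.3013 0.0526] [0.3244 0.2793 0.0452] [0.4291 0.3235 0.0568]
  z 0.053 0.068 129 [0.3683 0.3013 0.0557] [0.3273 0.2804 0.053 ] [0.4312 0.3256 0.0677]
  z 0.09 0.11 101 [0.4141 0.3176 0.098 ] [0.3991 0.3038 0.0904] [0.4307 0.3328 0.1059]
top bush 2588 bench z [-0.0042 -0.002   0.0005  0.0078  0.0587  0.0617]
  z 0.045 0.057 71 [ 0.4394 -0.3244  0.0533] [ 0.4126 -0.3595  0.0459] [ 0.4709 -0.2978  0.057 ]
  z 0.053 0.068 233 [ 0.4422 -0.3286  0.059 ] [ 0.4123 -0.3596  0.0536] [ 0.4709 -0.2981  0.0644]
top sq 2088 bench z [-0.0038 -0.0018  0.0007  0.0286  0.0605  0.0628]
  z 0.045 0.057 63 [ 0.4541 -0.1718  0.0535] [ 0.4268 -0.2042  0.0456] [ 0.4861 -0.1426  0.0569]
  z 0.053 0.068 359 [ 0.4569 -0.1726  0.0595] [ 0.4265 -0.2042  0.0536] [ 0.4876 -0.1419  0.0651]
side gauge 4534 bench z [-0.0009  0.0004  0.0019  0.0438  0.0862  0.1012]
  z 0.045 0.057 431 [0.3747 0.3105 0.0528] [0.3248 0.2794 0.045 ] [0.4321 0.3366 0.057 ]
  z 0.053 0.068 357 [0.377  0.3096 0.0566] [0.3255 0.2794 0.053 ] [0.4326 0.3366 0.0679]
  z 0.09 0.11 201 [0.4162 0.3233 0.0983] [0.3981 0.305  0.09  ] [0.4331 0.3348 0.1034]
side bush 1598 bench z [-0.0902  0.0011  0.0046  0.0542  0.0626  0.0641]
  z 0.045 0.057 128 [ 0.4471 -0.3046  0.0515] [ 0.4154 -0.3547  0.0451] [ 0.4847 -0.178   0.057 ]
  z 0.053 0.068 330 [ 0.4494 -0.256   0.0606] [ 0.4126 -0.3573  0.0531] [ 0.4857 -0.156   0.0668]
side sq 1873 bench z [0.     0.0018 0.0087 0.0458 0.0627 0.0954]
  z 0.045 0.057 104 [ 0.4617 -0.1513  0.0518] [ 0.4308 -0.1973  0.0451] [ 0.4889 -0.1389  0.0569]
  z 0.053 0.068 291 [ 0.4579 -0.1685  0.0605] [ 0.428  -0.2088  0.0532] [ 0.4878 -0.1399  0.0658]
  z 0.09 0.11 28 [0.4754 0.0115 0.096 ] [ 4.407e-01 -2.000e-04  9.090e-02] [0.5195 0.021  0.0993]
```

```bash
python3 - <<'E'
import cv2,numpy as np
L=[cv2.resize(cv2.imread(f'pics/{n}_{k}.png'),(390,290)) for n,k in(('top','gauge'),('top','bush'),('side','gauge'),('side','bush'))]
cv2.imwrite('pics/m0.png',np.vstack([np.hstack(L[:2]),np.hstack(L[2:])]))
E
```

```text
(no output)
```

View pics/m0.png

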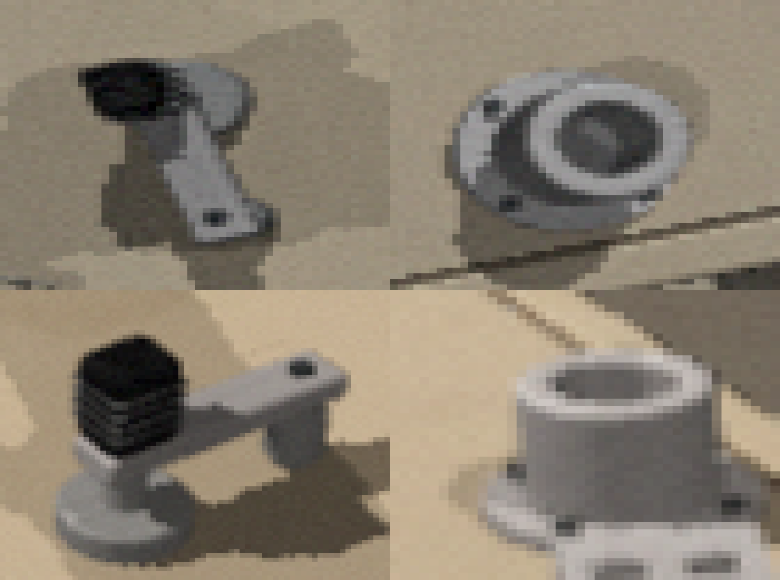

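```bash
python3 - <<'E'
from h import *
for n,(a,b,c,e) in(('top',(165,185,215,245)),('side',(285,265,355,330))):
    P=np.load(f'pics/P_{n}.npy')[b:e,a:c].reshape(-1,3)
    z=P[:,2]
    for lo,hi in((.045,.11),(.047,.06),(.085,.11)):
        Q=P[(z>lo)&(z<hi)]
        r=cv2.minAreaRect((Q[:,:2]*1000).astype(np.float32)); print(n,lo,hi,np.round(r[0],1),np.round(r[1],1),round(r[2],1),np.round(cv2.boxPoints(r)).tolist())
    # bar top centreline fit
    Q=P[(z>.049)&(z<.06)&(P[:,0]<.385)]
    vx,vy,x0,y0=cv2.fitLine(Q[:,:2].astype(np.float32),cv2.DIST_HUBER,0,.001,.001).ravel(); print('line',np.degrees(np.arctan2(vy,vx)),x0,y0,'y at x=.414',y0+vy/vx*(.414-x0))
# bushing circle by ellipse of ring top points
P=np.load('pics/P_top.npy')[170:222,380:430].reshape(-1,3); Q=P[(P[:,2]>.05)&(P[:,2]<.07)]
print(cv2.minEnclosingCircle((Q[:,:2]*1000).astype(np.float32)))
P=np.load('pics/P_side.npy')[140:180,210:250].reshape(-1,3); Q=P[(P[:,2]>.055)&(P[:,2]<.07)&(P[:,1]<-.25)]
print(cv2.minEnclosingCircle((Q[:,:2]*1000).astype(np.float32)))
E
```

```text
top 0.045 0.11 [377.8 307.5] [106.9  27.3] 17.8 [[323.0, 304.0], [331.0, 278.0], [433.0, 311.0], [425.0, 337.0]]
top 0.047 0.06 [376.4 306. ] [103.6  24.4] 18.3 [[323.0, 301.0], [331.0, 278.0], [429.0, 311.0], [422.0, 334.0]]
top 0.085 0.11 [414.2 319.2] [30.4 27.1] 18.0 [[396.0, 327.0], [404.0, 302.0], [433.0, 311.0], [424.0, 337.0]]
line 22.054365 0.35580748 0.29900974 y at x=.414 0.3225853
side 0.045 0.11 [378.7 308.1] [108.4  30.5] 17.2 [[322.0, 307.0], [331.0, 278.0], [435.0, 310.0], [426.0, 339.0]]
side 0.047 0.06 [378.8 307.7] [108.7  25.9] 19.5 [[323.0, 302.0], [332.0, 277.0], [434.0, 314.0], [426.0, 338.0]]
side 0.085 0.11 [415.6 319.7] [30.5 30.2] 23.9 [[396.0, 327.0], [408.0, 300.0], [436.0, 312.0], [423.0, 340.0]]
line 22.476786 0.3543275 0.30092078 y at x=.414 0.32560962
((442.4317626953125, -329.1789855957031), 31.418256759643555)
((444.0346374511719, -324.01678466796875), 33.85197830200195)
```

{"fn": "drive_tool", "kwargs": {"rows": [[0,0,0.073,28,-35,0,0],[0,0,0.073,28,-35,0,0],[0,0,0.073,28,-35,0,0],[0,0,0.073,28,-35,0,0],[0,0,0.073,28,-35,0,0],[0,0,0.073,28,-35,0,0],[0,0,0.073,28,-35,0,0],[0,0,0,0,0,0,0]], "force": 40}}

```text
time_s: 0.9
tool_pos: [0.3677, 0.3697, 0.221]
tool_rot: [-0.135, 0.991, -0.004, -0.002]
force: [-0.2, 0.1, 0.0]
width: 1.002
```

```bash
cat >> h.py <<'E'
def st(tx=None,ty=None,tz=None,yaw=18.3):
    s=sense(); p=np.array(s['tool_pos']); M=R.from_quat(s['tool_rot']).as_matrix()
    want=R.from_euler('z',np.radians(yaw)).as_matrix()@np.diag([-1,1,-1.])
    w2=want@np.diag([-1,-1,1.])
    best=min((R.from_matrix(w@M.T).as_rotvec() for w in(want,w2)),key=np.linalg.norm)
    print('t',round(s['time_s'],2),'p',(p*1000).round(1),'F',np.round(s['force'],1),'T',np.round(s['ft_torque'],2),'w',round(float(s['width']),3),'turn',best.round(4),'q',np.round(s['q'],2))
    if tx is not None: print('  shift',((np.array([tx,ty,tz])-p)*1000).round(1))
E
python3 -c "
from h import *
st(.4147,.3194,.0825)"
```

```text
t 0.9 p [367.7 369.7 221. ] F [-0.2  0.1  0. ] T [ 0.06 -0.01  0.02] w 1.002 turn [ 0.0081 -0.0026  0.0476] q [-0.84  0.33 -0.04  1.87  0.02  0.95  0.95]
  shift [  47.   -50.3 -138.5]
```

{"fn": "drive_tool", "kwargs": {"rows": [[0.004,0,0.024,24,-25,-20,0],[0.004,0,0.024,23,-25,-20,0],[0,0,0,0,0,-20,0],[0,0,0,0,0,-10,0],[0,0,0,0,0,0,0]]}}

```text
time_s: 1.4
tool_pos: [0.4157, 0.3187, 0.1489]
tool_rot: [-0.159, 0.987, 0.001, -0.001]
force: [-0.4, 0.7, 0.5]
width: 0.999
```

```bash
python3 -c "
from h import *
st(.4147,.3194,.0825)
snap('side','side1');snap('top','top1')"
```

```text
t 1.4 p [415.7 318.7 148.9] F [-0.4  0.7  0.5] T [0.04 0.02 0.  ] w 0.999 turn [-0.0021 -0.0027  0.0006] q [-0.72  0.43 -0.02  1.93  0.01  0.78  1.14]
  shift [ -1.    0.7 -66.4]
```

View pics/side1.png

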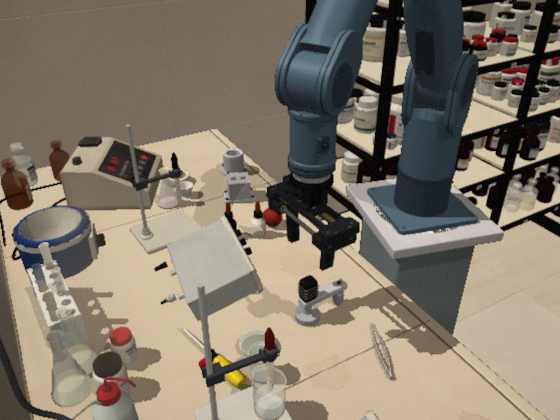

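The gripper is above the grip at (309,288) with the jaws straddling it and nothing in the way. I'll descend.

{"fn": "drive_tool", "kwargs": {"rows": [[0,0,0,-1,1,-20,0],[0,0,0,0,0,-20,0],[0,0,0,0,0,-15,0],[0,0,0,0,0,-8,0],[0,0,0,0,0,-2,0]]}}

```text
time_s: 2.0
tool_pos: [0.4157, 0.3285, 0.089]
tool_rot: [-0.163, 0.987, 0.006, 0.004]
force: [-0.3, -0.7, 0.3]
width: 0.998
```

```bash
python3 -c "
from h import *
st(.4147,.3194,.0825)"
```

```text
t 2.0 p [415.7 328.5  89. ] F [-0.3 -0.7  0.3] T [ 0.05  0.01 -0.01] w 0.998 turn [-0.0128  0.006  -0.0072] q [-0.73  0.53 -0.03  1.96  0.01  0.64  1.13]
  shift [-1.  -9.1 -6.5]
```

{"fn": "drive_tool", "kwargs": {"rows": [[-0.012,0.006,-0.007,-1,-9,-3,0],[0,0,0,0,0,0,0]]}}

```text
time_s: 2.2
tool_pos: [0.4149, 0.3198, 0.087]
tool_rot: [-0.159, 0.987, 0.0, 0.0]
force: [-0.7, 0.3, -0.5]
width: 1.0
```

```bash
python3 -c "
from h import *
st(.4147,.3194,.0825)"
```

```text
t 2.2 p [414.9 319.8  87. ] F [-0.7  0.3 -0.5] T [ 0.03  0.02 -0.02] w 1.0 turn [-0.001   0.0007 -0.0006] q [-0.73  0.53 -0.02  1.97  0.02  0.65  1.13]
  shift [-0.2 -0.4 -4.5]
```

{"fn": "drive_tool", "kwargs": {"rows": [[0,0,0,0,-0.4,-4.5,0],[0,0,0,0,0,0,0.3],[0,0,0,0,0,0,0.5]]}}

```text
time_s: 2.5
tool_pos: [0.4158, 0.3199, 0.0835]
tool_rot: [-0.159, 0.987, 0.001, 0.002]
force: [-0.1, -0.6, 0.3]
width: 0.843
```

```bash
python3 -c "
from h import *
st(.4147,.3194,.0825)"
```

```text
t 2.5 p [415.8 319.9  83.5] F [-0.1 -0.6  0.3] T [ 0.02 -0.   -0.03] w 0.843 turn [-0.0026  0.0026 -0.0001] q [-0.72  0.53 -0.02  1.97  0.02  0.64  1.13]
  shift [-1.1 -0.5 -1. ]
```

{"fn": "drive_tool", "kwargs": {"rows": [[-0.003,0.003,0,-1,-0.5,0,0.5],[0,0,0,0,0,0,0.6],[0,0,0,0,0,0,0.8],[0,0,0,0,0,0,1],[0,0,0,0,0,0,1],[0,0,0,0,0,0,1]]}}

```text
time_s: 3.1
tool_pos: [0.415, 0.3197, 0.0839]
tool_rot: [-0.159, 0.987, -0.0, -0.0]
force: [0.3, -0.1, -0.4]
width: 0.3
```

```bash
python3 -c "
from h import *
st(.4147,.3194,.0825)"
```

```text
t 3.1 p [415.  319.7  83.9] F [ 0.3 -0.1 -0.4] T [ 0.05 -0.03  0.  ] w 0.3 turn [ 0.0001 -0.0002 -0.0001] q [-0.73  0.53 -0.02  1.97  0.02  0.64  1.13]
  shift [-0.3 -0.3 -1.4]
```

{"fn": "drive_tool", "kwargs": {"rows": [[0,0,0,0,0,0,1],[0,0,0,0,0,0,1],[0,0,0,0,0,5,1],[0,0,0,0,0,15,1],[0,0,0,0,0,25,1],[0,0,0,0,0,15,1],[0,0,0,0,0,0,1]], "force": 50}}

```text
time_s: 3.8
tool_pos: [0.4129, 0.3177, 0.1447]
tool_rot: [-0.159, 0.987, -0.002, -0.002]
force: [0.3, -0.1, -3.9]
width: 0.272
```

```bash
python3 -c "
from h import *
st()
p,d=snap('side','side2');st()
cv2.imwrite('pics/side2c.png',cv2.resize(p[200:340,230:400,::-1],None,fx=4,fy=4))"
```

```text
t 3.8 p [412.9 317.7 144.7] F [ 0.3 -0.1 -3.9] T [ 0.13 -0.17 -0.  ] w 0.272 turn [ 0.004  -0.0044 -0.0002] q [-0.72  0.43 -0.02  1.94  0.01  0.78  1.14]
t 3.85 p [412.5 317.4 143.8] F [ 0.2  0.2 -2.5] T [ 0.03 -0.02 -0.01] w 0.273 turn [ 0.0047 -0.0051 -0.0002] q [-0.72  0.43 -0.02  1.94  0.01  0.77  1.14]
```

View pics/side2c.png

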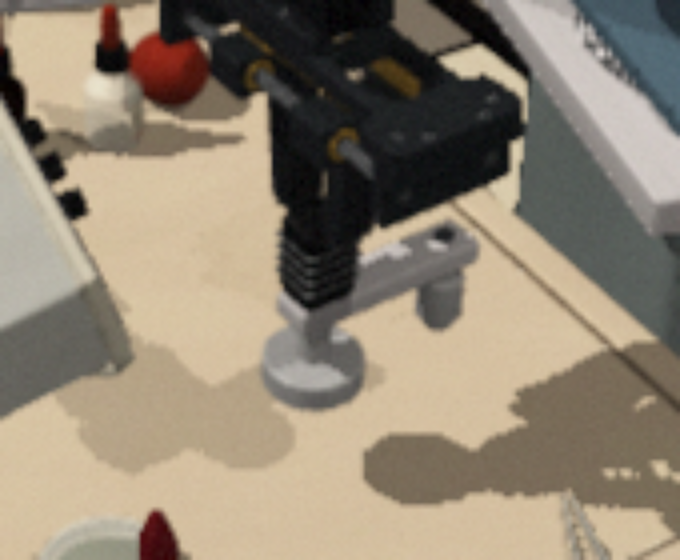

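The gauge is held and upright: the no-go disc (crop 312,375) and the go plug (440,300) are both clear of the bench. Next I lift it further and carry it across.

{"fn": "drive_tool", "kwargs": {"rows": [[0.004,-0.004,0,0,0,20,1],[0,0,0,0,0,30,1],[0,0,0,0,-10,30,1],[0,0,-0.024,0,-20,15,1],[0,0,-0.024,0,-30,5,1],[0,0,-0.024,0,-30,0,1],[0,0,-0.024,0,-30,0,1],[0,0,-0.024,0,-30,0,1]]}}

```text
time_s: 4.65
tool_pos: [0.4066, 0.1637, 0.2387]
tool_rot: [-0.102, 0.995, -0.002, -0.006]
force: [-0.0, -0.7, -2.6]
width: 0.278
```

```bash
python3 -c "
from h import *
st(.5184,-.3445,.25,-11.5)"
```

```text
t 4.65 p [406.6 163.7 238.7] F [-0.  -0.7 -2.6] T [-0.  -0.1  0. ] w 0.278 turn [ 0.0033 -0.0134 -0.4047] q [-0.55  0.16  0.07  2.05 -0.01  0.94  1.3 ]
  shift [ 111.8 -508.2   11.3]
```

{"fn": "drive_tool", "kwargs": {"rows": [[0.002,-0.007,-0.024,2,-30,4,1],[0.002,-0.007,-0.024,2,-30,4,1],[0,0,-0.024,2,-30,2,1],[0,0,-0.024,2,-30,2,1],[0,0,-0.024,2,-30,1,1],[0,0,-0.024,2,-30,1,1],[0,0,-0.024,2,-30,1,1]]}}

```text
time_s: 5.35
tool_pos: [0.4144, -0.0563, 0.2469]
tool_rot: [-0.015, 1.0, -0.002, -0.005]
force: [0.5, -0.5, -3.1]
width: 0.276
```

```bash
python3 -c "
from h import *
st(.5184,-.3445,.25,-11.5)"
```

```text
t 5.35 p [414.4 -56.3 246.9] F [ 0.5 -0.5 -3.1] T [ 0.07 -0.09 -0.  ] w 0.276 turn [ 0.0033 -0.011  -0.2302] q [-0.24  0.11  0.29  2.1  -0.03  0.95  1.66]
  shift [ 104.  -288.2    3.1]
```

{"fn": "drive_tool", "kwargs": {"rows": [[0.002,-0.008,-0.024,4,-30,1,1],[0.002,-0.005,-0.024,8,-30,1,1],[0,0,-0.026,12,-30,1,1],[0,0,-0.026,13,-30,1,1],[0,0,-0.026,13,-30,1,1],[0,0,-0.026,13,-30,0,1],[0,0,-0.026,13,-30,0,1],[0,0,-0.026,13,-30,0,1]]}}

```text
time_s: 6.15
tool_pos: [0.4985, -0.3046, 0.2425]
tool_rot: [0.091, 0.996, 0.001, -0.007]
force: [1.9, 0.2, -2.4]
width: 0.273
```

```bash
python3 -c "
from h import *
st(.5184,-.3445,.25,-11.5)"
```

```text
t 6.15 p [ 498.5 -304.6  242.5] F [ 1.9  0.2 -2.4] T [ 0.02 -0.07 -0.01] w 0.273 turn [-0.0036 -0.0128 -0.0178] q [ 0.13  0.44  0.45  1.71 -0.21  1.05  2.04]
  shift [ 19.9 -39.9   7.5]
```

{"fn": "drive_tool", "kwargs": {"rows": [[-0.003,-0.01,-0.012,10,-25,0,1],[0,0,-0.005,8,-13,0,1],[0,0,0,0,0,0,1]]}}

```text
time_s: 6.45
tool_pos: [0.5154, -0.3481, 0.2373]
tool_rot: [0.103, 0.995, -0.001, -0.004]
force: [-0.3, -0.1, -3.7]
width: 0.279
```

```bash
python3 -c "
from h import *
snap('top','top3');snap('side','side3')
st(.5184,-.3445,.14,-11.5)"
```

```text
t 6.55 p [ 514.7 -345.9  237.4] F [-0.2 -0.2 -3.4] T [ 0.03 -0.06 -0.05] w 0.271 turn [-0.0011 -0.01    0.0036] q [ 0.2   0.51  0.46  1.62 -0.24  1.08  2.08]
  shift [  3.7   1.4 -97.4]
```

View pics/top3.png

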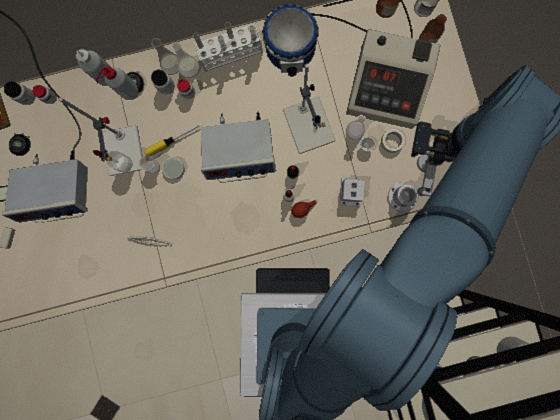

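View pics/side3.png

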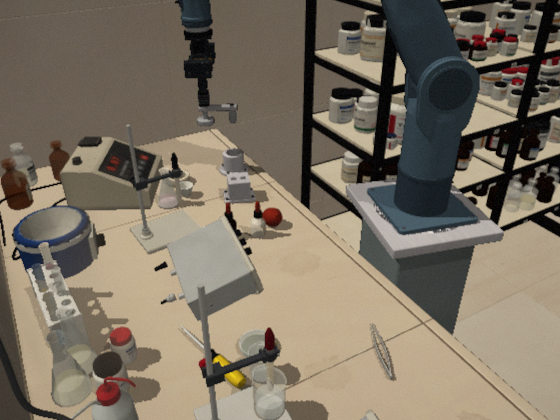

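The gauge hangs upright beside the bushing. In the side view it is at (205,112), and in the top view the bar end is at (428,185). I'll check where the gauge sits in the hand, and the beakers around (392,140).

```bash
python3 - <<'E'
from h import *
P=pts('top',np.load('pics/top3.npy')); P0=np.load('pics/P_top.npy')
Q=P[125:215,385:450].reshape(-1,3); m=(Q[:,2]>.195)&(Q[:,2]<.222); B=Q[m]
r=cv2.minAreaRect((B[:,:2]*1000).astype(np.float32)); print('bar top',m.sum(),r,cv2.boxPoints(r).round().tolist(),np.median(B[:,2]))
S=pts('side',np.load('pics/side3.npy'))[95:130,185:245].reshape(-1,3)
for lo,hi in((.14,.18),(.195,.22)):
    B=S[(S[:,2]>lo)&(S[:,2]<hi)&(S[:,1]<-.2)&(S[:,1]>-.45)&(S[:,0]<.6)]; r=cv2.minAreaRect((B[:,:2]*1000).astype(np.float32)); print('side',lo,len(B),r,cv2.boxPoints(r).round().tolist(),B.min(0),B.max(0))
# obstacles near
X=P0.reshape(-1,3); m=(X[:,2]>.015)&(X[:,0]>.38)&(X[:,0]<.62)&(X[:,1]<-.2)&(X[:,1]>-.48)
X=X[m]; g=np.round(X[:,:2]/.02).astype(int)
for k in np.unique(g,axis=0):
    s=(g==k).all(1); print((k*20).tolist(),int(X[s,2].max()*1000),end='; ')
E
```

```text
bar top 366 ((475.0137939453125, -339.9995422363281), (26.37135124206543, 101.61808013916016), 78.97441864013672) [[423.0, -343.0], [522.0, -363.0], [527.0, -337.0], [428.0, -317.0]] 0.20596308509508143
side 0.14 222 ((483.6899719238281, -337.015869140625), (51.035377502441406, 112.15673065185547), 76.26010131835938) [[423.0, -348.0], [532.0, -375.0], [544.0, -326.0], [435.0, -299.0]] [ 0.42817309 -0.37290815  0.15576307] [ 0.53844921 -0.3152432   0.17973175]
side 0.195 281 ((476.6600341796875, -337.197509765625), (29.88739585876465, 106.38766479492188), 78.5703353881836) [[422.0, -341.0], [526.0, -362.0], [532.0, -333.0], [427.0, -312.0]] [ 0.42206616 -0.35255523  0.19503718] [ 0.53118462 -0.31357978  0.21973119]
[420, -360] 62; [420, -340] 64; [420, -320] 62; [420, -300] 61; [440, -360] 61; [440, -340] 63; [440, -320] 58; [440, -300] 62; [440, -200] 58; [460, -360] 62; [460, -340] 63; [460, -320] 63; [460, -300] 64; [460, -200] 59; [480, -340] 59; [480, -320] 58; [480, -200] 60; [580, -320] 24; [580, -300] 27; [580, -280] 30; [580, -240] 33; [580, -220] 32; [580, -200] 34; [600, -340] 25; [600, -320] 25; [600, -300] 21; [600, -280] 27; [600, -260] 24; [600, -240] 33; [600, -200] 32; [620, -340] 26; [620, -320] 24; [620, -280] 24; [620, -260] 25; [620, -240] 31; [620, -220] 33; [620, -200] 31;
```

{"fn": "drive_tool", "kwargs": {"rows": [[-0.001,-0.01,0.003,3.5,1.5,-15,1],[0,0,0,0,0,-25,1],[0,0,0,0,0,-20,1],[0,0,0,0,0,-5,1],[0,0,0,0,0,0,1]]}}

```text
time_s: 7.05
tool_pos: [0.5171, -0.3372, 0.1698]
tool_rot: [0.098, 0.995, 0.002, -0.001]
force: [-0.0, 0.1, -3.5]
width: 0.273
```

```bash
python3 -c "
from h import *
st(.5184,-.3445,.16,-11.5)"
```

```text
t 7.05 p [ 517.1 -337.2  169.8] F [-0.   0.1 -3.5] T [-0.01 -0.06 -0.  ] w 0.273 turn [-0.0049 -0.0013 -0.0054] q [ 0.21  0.57  0.42  1.69 -0.28  0.94  2.12]
  shift [ 1.3 -7.3 -9.8]
```

{"fn": "drive_tool", "kwargs": {"rows": [[-0.005,-0.001,-0.005,1.3,-7.3,0,1],[0,0,0,0,0,0,1]]}}

```text
time_s: 7.25
tool_pos: [0.5191, -0.3446, 0.1714]
tool_rot: [0.1, 0.995, -0.0, 0.001]
force: [0.4, -0.6, -2.5]
width: 0.273
```

```bash
python3 - <<'E'
from h import *
st(.5184,-.3445,.16,-11.5)
p,d=snap('top','top4');P=pts('top',d)
Q=P[125:215,385:450].reshape(-1,3); m=(Q[:,2]>.128)&(Q[:,2]<.155); B=Q[m]
r=cv2.minAreaRect((B[:,:2]*1000).astype(np.float32)); print('bar top',m.sum(),r,cv2.boxPoints(r).round().tolist(),np.median(B[:,2]))
a=cv2.resize(p[160:225,375:455,::-1],None,fx=5,fy=5)
p,d=snap('side','side4');b=cv2.resize(p[100:180,195:275,::-1],(400,325)); cv2.imwrite('pics/m4.png',np.hstack([a,b]))
S=pts('side',d)[95:170,185:255].reshape(-1,3)
B=S[(S[:,2]>.133)&(S[:,2]<.15)&(S[:,1]<-.25)&(S[:,1]>-.45)&(S[:,0]<.6)]; r=cv2.minAreaRect((B[:,:2]*1000).astype(np.float32)); print('side',len(B),r,cv2.boxPoints(r).round().tolist())
st(.5184,-.3445,.16,-11.5)
E
```

```text
t 7.25 p [ 519.1 -344.6  171.4] F [ 0.4 -0.6 -2.5] T [-0.04  0.    0.02] w 0.273 turn [ 0.001   0.0013 -0.001 ] q [ 0.21  0.58  0.43  1.68 -0.28  0.94  2.12]
  shift [ -0.7   0.1 -11.4]
bar top 276 ((481.4364318847656, -337.9479064941406), (25.60504913330078, 106.30999755859375), 78.87271118164062) [[427.0, -340.0], [531.0, -361.0], [536.0, -336.0], [432.0, -315.0]] 0.13962514307165674
side 220 ((482.912109375, -333.9055480957031), (33.88343048095703, 106.18045806884766), 77.42720794677734) [[427.0, -339.0], [531.0, -362.0], [538.0, -329.0], [435.0, -306.0]]
t 7.35 p [ 519.3 -343.8  171.2] F [-0.3  0.2 -2.2] T [ 0.05 -0.03  0.02] w 0.274 turn [-0.0001  0.0013 -0.0017] q [ 0.21  0.58  0.42  1.68 -0.28  0.94  2.12]
  shift [ -0.9  -0.7 -11.2]
```

View pics/m4.png

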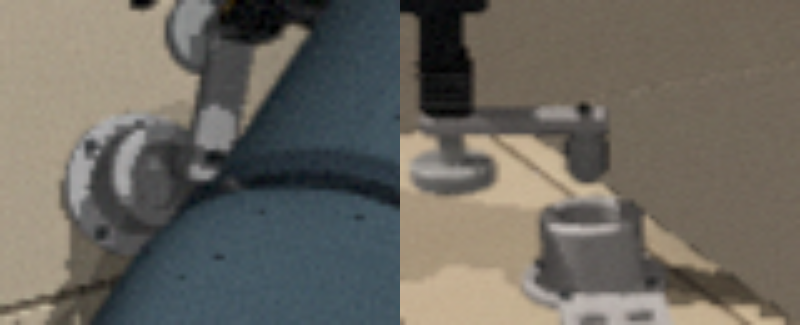

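The go plug at (590,155) in the crop hangs over the bore, with about 1-2 mm of computed offset. I'll descend, compensating for the y drift.

{"fn": "drive_tool", "kwargs": {"rows": [[0,0,0,-1,-1,-10,1],[0,0,0,0,-1.2,-10,1],[0,0,0,0,-1.2,-10,1],[0,0,0,0,-1,-6,1],[0,0,0,0,0,0,1]]}}

```text
time_s: 7.85
tool_pos: [0.5181, -0.3486, 0.1323]
tool_rot: [0.099, 0.995, 0.0, 0.001]
force: [-0.5, -0.7, -3.1]
width: 0.27
```

```bash
python3 -c "
from h import *
st(.5184,-.3445,.104,-11.5)"
```

```text
t 7.85 p [ 518.1 -348.6  132.3] F [-0.5 -0.7 -3.1] T [-0.01 -0.01  0.07] w 0.27 turn [-0.0001  0.0017 -0.0015] q [ 0.24  0.63  0.4   1.7  -0.31  0.87  2.14]
  shift [  0.3   4.1 -28.3]
```

{"fn": "drive_tool", "kwargs": {"rows": [[0,0.001,-0.001,0,4,-3,1],[0,0,0,0,0,-6,1],[0,0,0,0,0,-6,1],[0,0,0,0,0,-5,1],[0,0,0,0,0,0,1]]}}

```text
time_s: 8.35
tool_pos: [0.5184, -0.344, 0.1105]
tool_rot: [0.1, 0.995, 0.0, 0.0]
force: [-0.0, 0.7, -3.4]
width: 0.274
```

```bash
python3 -c "
from h import *
st(.5184,-.3445,.104,-11.5)"
```

```text
t 8.35 p [ 518.4 -344.   110.5] F [-0.   0.7 -3.4] T [0.03 0.05 0.01] w 0.274 turn [-0.0002  0.0007 -0.0008] q [ 0.24  0.66  0.39  1.72 -0.32  0.83  2.15]
  shift [ 0.  -0.5 -6.5]
```

{"fn": "drive_tool", "kwargs": {"rows": [[0,0,0,0,0,-3,1],[0,0,0,0,0,-2.5,1],[0,0,0,0,0,-1,1],[0,0,0,0,0,0,1]]}}

```text
time_s: 8.75
tool_pos: [0.5192, -0.3445, 0.1041]
tool_rot: [0.1, 0.995, -0.0, 0.001]
force: [-0.6, 0.3, -2.5]
width: 0.274
```

```bash
python3 -c "
from h import *
st(.5184,-.3445,.104,-11.5)"
```

```text
t 8.75 p [ 519.2 -344.5  104.1] F [-0.6  0.3 -2.5] T [ 0.07  0.07 -0.03] w 0.274 turn [ 0.0006  0.0022 -0.0007] q [ 0.24  0.67  0.39  1.72 -0.33  0.82  2.15]
  shift [-0.8 -0.  -0.1]
```

{"fn": "drive_tool", "kwargs": {"rows": [[0,0.001,0,-0.5,0,-0.8,1],[0,0,0,0,0,-0.8,1]]}}

```text
time_s: 8.95
tool_pos: [0.5198, -0.3447, 0.1033]
tool_rot: [0.1, 0.995, -0.0, 0.002]
force: [0.6, 0.1, -0.1]
width: 0.27
```

{"fn": "drive_tool", "kwargs": {"rows": [[0,0.002,0,-0.5,0,-0.8,1],[0,0,0,0,0,0,1]]}}

```text
time_s: 9.15
tool_pos: [0.5201, -0.3448, 0.1031]
tool_rot: [0.1, 0.995, -0.001, 0.002]
force: [-0.1, 0.5, -0.3]
width: 0.275
```

```bash
python3 - <<'E'
from h import *
st(.5184,-.3445,.104,-11.5)
p,d=snap('side','side5')
cv2.imwrite('pics/m5.png',cv2.resize(p[110:190,190:270,::-1],(600,600)))
S=pts('side',d)[110:190,190:270].reshape(-1,3)
B=S[(S[:,2]>.066)&(S[:,2]<.085)&(S[:,1]<-.25)&(S[:,1]>-.45)&(S[:,0]<.6)]
for a in range(42,54): 
    m=abs(B[:,0]*100-a)<.5; print(a,m.sum(),np.percentile(B[m,2],95).round(4) if m.sum() else 0,end=' | ')
st()
E
```

```text
t 9.15 p [ 520.1 -344.8  103.1] F [-0.1  0.5 -0.3] T [ 0.17  0.01 -0.01] w 0.275 turn [ 0.0017  0.0029 -0.0011] q [ 0.24  0.67  0.39  1.72 -0.33  0.82  2.15]
  shift [-1.7  0.3  0.9]
42 0 0 | 43 11 0.0783 | 44 21 0.0799 | 45 23 0.0786 | 46 23 0.0793 | 47 20 0.0767 | 48 23 0.0782 | 49 20 0.0769 | 50 21 0.0772 | 51 18 0.0845 | 52 19 0.0825 | 53 20 0.0829 | t 9.2 p [ 520.  -344.8  103.1] F [-0.3  1.   0.8] T [ 0.14 -0.14 -0.05] w 0.274 turn [0.0009 0.0032 0.519 ] q [ 0.24  0.67  0.39  1.72 -0.33  0.82  2.15]
```

View pics/m5.png

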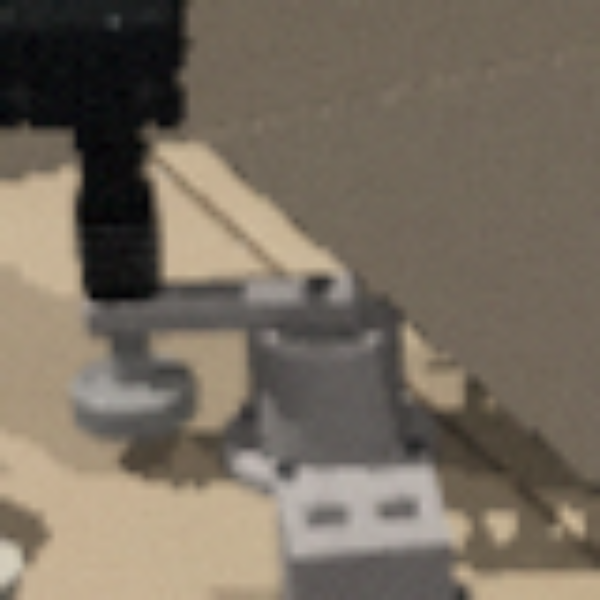

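The go plug is in the bore and the bar lies on the ring at crop (320,330). I'll give it one light push to confirm the seat.

{"fn": "drive_tool", "kwargs": {"rows": [[0,0.001,0,-0.5,0,-1.5,1],[0,0,0,0,0,-1,1],[0,0,0,0,0,0,1]]}}

```text
time_s: 9.5
tool_pos: [0.5215, -0.3451, 0.1017]
tool_rot: [0.099, 0.995, -0.001, 0.003]
force: [0.7, 0.4, 1.4]
width: 0.272
```

```bash
python3 - <<'E'
from h import *
st(.5184,-.3445,.104,-11.5)
E
```

```text
t 9.5 p [ 521.5 -345.1  101.7] F [0.7 0.4 1.4] T [ 0.25 -0.1  -0.06] w 0.272 turn [ 0.0029  0.0054 -0.0015] q [ 0.24  0.67  0.39  1.72 -0.33  0.81  2.15]
  shift [-3.1  0.6  2.3]
```

{"fn": "drive_tool", "kwargs": {"rows": [[-0.003,0.005,-0.001,-1,0,2,1],[0,0,0,-1,0,6,1],[0,0,0,-0.5,0,10,1],[0,0,0,0,0,10,1],[0,0,0,0,0,0,1]]}}

```text
time_s: 10.0
tool_pos: [0.5151, -0.3448, 0.1301]
tool_rot: [0.101, 0.995, -0.003, -0.003]
force: [0.2, 0.5, -2.5]
width: 0.273
```

```bash
python3 - <<'E'
from h import *
st(.5184,-.3445,.17,-11.5)
E
```

```text
t 10.0 p [ 515.1 -344.8  130.1] F [ 0.2  0.5 -2.5] T [-0.04 -0.12 -0.02] w 0.273 turn [ 0.0045 -0.0066  0.0007] q [ 0.23  0.63  0.41  1.71 -0.3   0.87  2.13]
  shift [ 3.3  0.3 39.9]
```

{"fn": "drive_tool", "kwargs": {"rows": [[0.004,-0.006,0,3,0,8,1],[0,0,0,0,0,15,1],[0,0,0,0,0,20,1],[0,0,0,0,0,0,1]]}}

```text
time_s: 10.4
tool_pos: [0.518, -0.3452, 0.1768]
tool_rot: [0.101, 0.995, -0.0, 0.0]
force: [0.0, -0.1, -3.1]
width: 0.278
```

```bash
python3 - <<'E'
from h import *
st(.442,-.329,.17,-11.5)
p,d=snap('side','side6')
cv2.imwrite('pics/m6.png',cv2.resize(p[90:180,190:270,::-1],(533,600)))
S=pts('side',d)[90:170,190:270].reshape(-1,3)
B=S[(S[:,2]>.13)&(S[:,2]<.158)&(S[:,1]<-.25)&(S[:,1]>-.45)&(S[:,0]<.6)]
for a in range(42,54): 
    m=abs(B[:,0]*100-a)<.5; print(a,m.sum(),np.percentile(B[m,2],90).round(4) if m.sum() else 0,end=' | ')
E
```

```text
t 10.4 p [ 518.  -345.2  176.8] F [ 0.  -0.1 -3.1] T [-0.05 -0.17 -0.  ] w 0.278 turn [0.0005 0.0002 0.0012] q [ 0.21  0.57  0.43  1.68 -0.28  0.95  2.11]
  shift [-76.   16.2  -6.8]
42 0 0 | 43 12 0.147 | 44 27 0.1488 | 45 29 0.1487 | 46 21 0.1475 | 47 28 0.1484 | 48 23 0.1491 | 49 26 0.1497 | 50 25 0.1496 | 51 22 0.1543 | 52 30 0.1529 | 53 24 0.1551 |
```

View pics/m6.png

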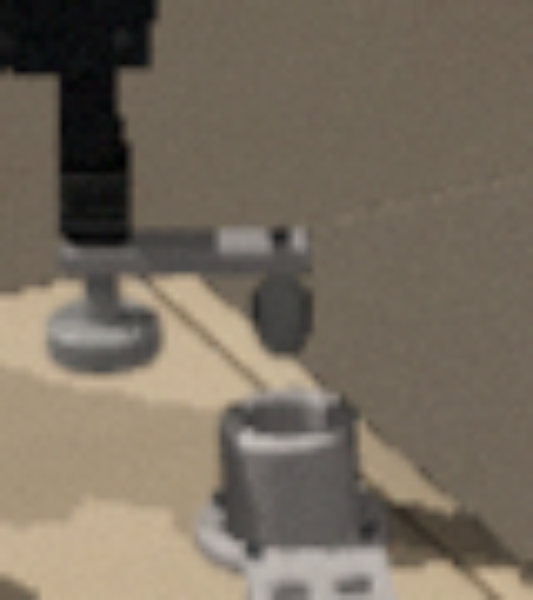

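The go plug is clear of the bore and the gauge is level. Now I shift so the no-go disc is over the bore.

{"fn": "drive_tool", "kwargs": {"rows": [[0,0,0,-15,3,0,1],[0,0,0,-20,4.5,0,1],[0,0,0,-20,4.5,0,1],[0,0,0,-15,3,0,1],[0,0,0,-5,1,0,1],[0,0,0,0,0,0,1]]}}

```text
time_s: 11.05
tool_pos: [0.4387, -0.3259, 0.172]
tool_rot: [0.1, 0.995, 0.001, -0.003]
force: [0.2, -0.2, -2.5]
width: 0.277
```

```bash
python3 - <<'E'
from h import *
st(.442,-.329,.16,-11.5)
E
```

```text
t 11.05 p [ 438.7 -325.9  172. ] F [ 0.2 -0.2 -2.5] T [-0.   -0.11  0.03] w 0.277 turn [-0.0033 -0.005  -0.0004] q [ 0.21  0.46  0.44  1.88 -0.25  0.87  2.15]
  shift [  3.3  -3.1 -12. ]
```

{"fn": "drive_tool", "kwargs": {"rows": [[-0.003,-0.005,0,3.3,-3,-5,1],[0,0,0,0,0,-8,1],[0,0,0,0,0,0,1]]}}

```text
time_s: 11.35
tool_pos: [0.4445, -0.3291, 0.1575]
tool_rot: [0.099, 0.995, -0.0, 0.001]
force: [-0.5, 1.0, -3.5]
width: 0.274
```

```bash
python3 - <<'E'
from h import *
st(.442,-.329,.144,-11.5)
p,d=snap('top','top7');P=pts('top',d)
a=cv2.resize(p[150:240,360:460,::-1],(440,400))
Q=P[150:240,360:460].reshape(-1,3); m=(Q[:,2]>.112)&(Q[:,2]<.142); B=Q[m]
if len(B)>10:
  r=cv2.minAreaRect((B[:,:2]*1000).astype(np.float32)); print('bar top',m.sum(),r,cv2.boxPoints(r).round().tolist(),np.median(B[:,2]))
p,d=snap('side','side7');b=cv2.resize(p[100:180,195:275,::-1],(360,400)); cv2.imwrite('pics/m7.png',np.hstack([a,b]))
S=pts('side',d)[90:190,185:285].reshape(-1,3); S=S[(S[:,1]<-.24)&(S[:,1]>-.45)&(S[:,0]<.6)]
for lo,hi in((.07,.098),(.12,.138),(.052,.068)):
  B=S[(S[:,2]>lo)&(S[:,2]<hi)]; print('side',lo,len(B),cv2.minEnclosingCircle((B[:,:2]*1000).astype(np.float32)),B.min(0).round(4),B.max(0).round(4))
E
```

```text
t 11.35 p [ 444.5 -329.1  157.5] F [-0.5  1.  -3.5] T [ 0.    0.02 -0.03] w 0.274 turn [ 0.0005  0.0015 -0.002 ] q [ 0.23  0.49  0.43  1.88 -0.27  0.83  2.17]
  shift [ -2.5   0.1 -13.5]
bar top 279 ((395.76226806640625, -319.707275390625), (24.96691131591797, 85.083984375), 79.24164581298828) [[352.0, -324.0], [435.0, -340.0], [440.0, -315.0], [356.0, -300.0]] 0.12604077733274544
side 0.07 204 ((413.24853515625, -325.53533935546875), 57.535118103027344) [ 0.3561 -0.3493  0.0736] [ 0.4703 -0.3001  0.0979]
side 0.12 222 ((407.83660888671875, -321.98736572265625), 53.53314971923828) [ 0.3543 -0.3434  0.1201] [ 0.4613 -0.298   0.1379]
side 0.052 151 ((442.1866149902344, -324.9715881347656), 31.35740852355957) [ 0.4118 -0.3526  0.0522] [ 0.4735 -0.2945  0.0666]
```

View pics/m7.png

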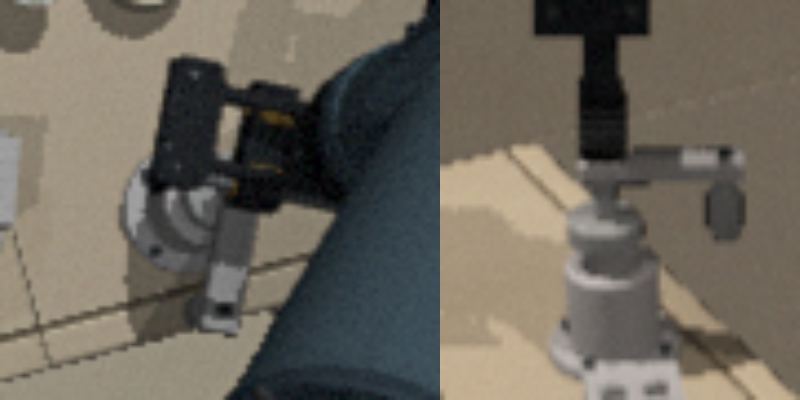

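The no-go disc (606,235 in the right crop) is above the ring, whose centre is at about (613,270). The gauge is about 2.5-3 mm too far in +x, which agrees with the numbers. I'll correct that and lower.

{"fn": "drive_tool", "kwargs": {"rows": [[0,0.001,-0.002,-2.8,0.7,-3,1],[0,0,0,0,0,-3,1],[0,0,0,0,0,0,1]]}}

```text
time_s: 11.75
tool_pos: [0.4422, -0.329, 0.152]
tool_rot: [0.1, 0.995, -0.001, 0.001]
force: [-0.6, 0.3, -2.6]
width: 0.272
```

```bash
python3 - <<'E'
from h import *
st(.442,-.329,.144,-11.5)
p,d=snap('side','side8')
cv2.imwrite('pics/m8.png',cv2.resize(p[110:180,200:270,::-1],(600,600)))
d2=d[110:180,200:270]
E
```

```text
t 11.75 p [ 442.2 -329.   152. ] F [-0.6  0.3 -2.6] T [-0.01  0.   -0.06] w 0.272 turn [0.0016 0.0017 0.0001] q [ 0.23  0.49  0.43  1.89 -0.27  0.82  2.17]
  shift [-0.2 -0.  -8. ]
```

View pics/m8.png

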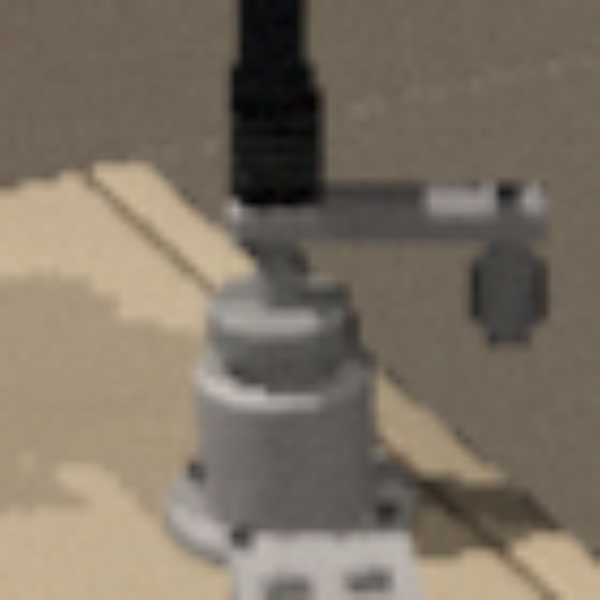

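The disc (centre about 283 in the crop) is centred over the ring (about 284). Lowering to touch.

{"fn": "drive_tool", "kwargs": {"rows": [[0.001,0.001,0,0,0,-3,1],[0,0,0,0,0,-3,1],[0,0,0,0,0,-1,1],[0,0,0,0,0,0,1]]}}

```text
time_s: 12.2
tool_pos: [0.4424, -0.3291, 0.1448]
tool_rot: [0.1, 0.995, -0.0, 0.001]
force: [0.6, 0.3, -3.0]
width: 0.273
```

```bash
python3 - <<'E'
from h import *
st(.442,-.329,.144,-11.5)
E
```

```text
t 12.2 p [ 442.4 -329.1  144.8] F [ 0.6  0.3 -3. ] T [ 0.03 -0.    0.02] w 0.273 turn [0.0007 0.0012 0.0001] q [ 0.23  0.5   0.43  1.89 -0.28  0.81  2.18]
  shift [-0.4  0.1 -0.8]
```

{"fn": "drive_tool", "kwargs": {"rows": [[0,0.001,0,-0.4,0,-0.8,1],[0,0,0,0,0,-0.8,1],[0,0,0,0,0,-0.5,1]]}}

```text
time_s: 12.5
tool_pos: [0.4421, -0.3292, 0.1427]
tool_rot: [0.1, 0.995, -0.0, 0.0]
force: [0.4, -1.3, -2.8]
width: 0.272
```

```bash
python3 - <<'E'
from h import *
st(.442,-.329,.144,-11.5)
E
```

```text
t 12.5 p [ 442.1 -329.2  142.7] F [ 0.4 -1.3 -2.8] T [ 0.01 -0.01  0.03] w 0.272 turn [0.0009 0.0004 0.    ] q [ 0.23  0.5   0.42  1.89 -0.28  0.8   2.18]
  shift [-0.1  0.2  1.3]
```

{"fn": "drive_tool", "kwargs": {"rows": [[0,0,0,0,0,-0.8,1],[0,0,0,0,0,-0.8,1]]}}

```text
time_s: 12.7
tool_pos: [0.4432, -0.3297, 0.1419]
tool_rot: [0.1, 0.995, -0.001, 0.001]
force: [1.3, 0.5, 4.8]
width: 0.276
```

{"fn": "drive_tool", "kwargs": {"rows": [[0,0,0,-0.5,0,-0.8,1],[0,0,0,0,0,0,1]]}}

```text
time_s: 12.9
tool_pos: [0.4436, -0.3297, 0.1419]
tool_rot: [0.1, 0.995, -0.001, 0.002]
force: [-0.8, 0.6, -2.4]
width: 0.28
```

```bash
python3 - <<'E'
from h import *
st(.442,-.329,.144,-11.5)
p,d=snap('side','side9')
cv2.imwrite('pics/m9.png',cv2.resize(p[110:180,200:270,::-1],(600,600)))
st(.442,-.329,.144,-11.5)
E
```

```text
t 12.9 p [ 443.6 -329.7  141.9] F [-0.8  0.6 -2.4] T [0.1  0.05 0.  ] w 0.28 turn [ 0.002   0.0044 -0.0003] q [ 0.24  0.51  0.42  1.89 -0.28  0.8   2.18]
  shift [-1.6  0.7  2.1]
t 12.95 p [ 443.6 -329.7  141.9] F [-0.   1.5  2. ] T [ 0.22 -0.01 -0.05] w 0.276 turn [ 0.0021  0.0043 -0.0003] q [ 0.24  0.51  0.42  1.89 -0.28  0.8   2.18]
  shift [-1.6  0.7  2.1]
```

View pics/m9.png

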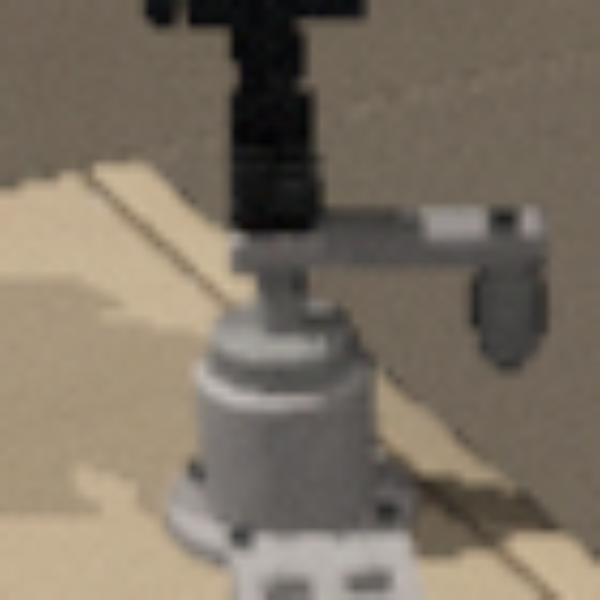

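The disc sits flat on the ring with no entry. A slightly firmer press will make it unambiguous.

{"fn": "drive_tool", "kwargs": {"rows": [[0,0.003,0,-1.2,0.4,-1.5,1],[0,0,0,0,0,-2,1],[0,0,0,0,0,-2,1]]}}

```text
time_s: 13.25
tool_pos: [0.4454, -0.3309, 0.1419]
tool_rot: [0.1, 0.995, -0.001, 0.004]
force: [-5.0, 5.8, 24.0]
width: 0.277
```

```bash
python3 - <<'E'
from h import *
st(.442,-.329,.144,-11.5)
E
```

```text
t 13.25 p [ 445.4 -330.9  141.9] F [-5.   5.8 24. ] T [ 1.25  1.03 -0.02] w 0.277 turn [ 0.0034  0.0082 -0.0001] q [ 0.24  0.51  0.42  1.89 -0.29  0.79  2.18]
  shift [-3.4  1.9  2.1]
```

Under a 24 N press, z held at 141.9 mm, so the no-go plug will not enter. Lifting off.

{"fn": "drive_tool", "kwargs": {"rows": [[0.003,0.008,0,0,0,4,1],[0,0,0,0,0,12,1],[0,0,0,0,0,25,1],[0,0,0,0,0,30,1],[0,0,0,0,0,25,1],[0,0,0,0,0,0,1]]}}

```text
time_s: 13.85
tool_pos: [0.4421, -0.3305, 0.2409]
tool_rot: [0.101, 0.995, -0.0, -0.003]
force: [1.1, -1.2, -3.5]
width: 0.277
```

```bash
python3 - <<'E'
from h import *
st(.4147,.3194,.25,18.3)
p,d=snap('side','side10')
cv2.imwrite('pics/m10.png',cv2.resize(p[60:180,180:290,::-1],(550,600)))
E
```

```text
t 13.85 p [ 442.1 -330.5  240.9] F [ 1.1 -1.2 -3.5] T [-0.06 -0.26  0.03] w 0.277 turn [ 0.001  -0.0058  0.5216] q [ 0.19  0.38  0.48  1.8  -0.2   1.01  2.11]
  shift [-27.4 649.9   9.1]
```

View pics/m10.png

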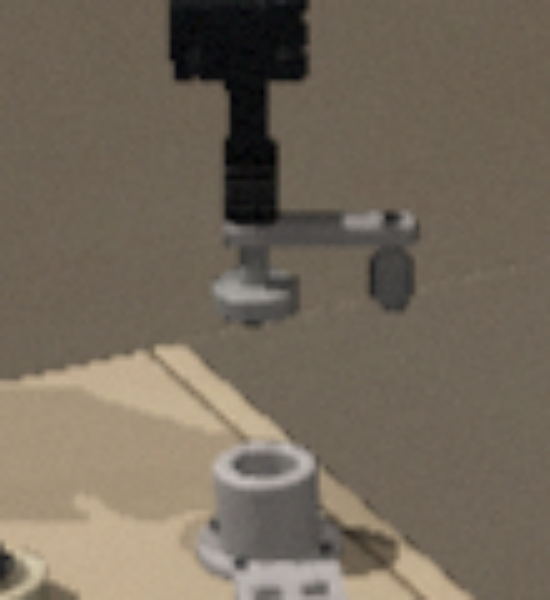

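The gauge is free of the bushing and level. Now I carry it back to the open bench at its starting spot.

{"fn": "drive_tool", "kwargs": {"rows": [[0.001,-0.006,0.01,-2,15,2,1],[0,0,0.024,-4,30,2,1],[0,0,0.024,-4,30,2,1],[0,0,0.024,-4,30,2,1],[0,0,0.024,-4,30,2,1],[0,0,0.024,-4,30,2,1],[0,0,0.024,-4,30,2,1],[0,0,0.024,-4,30,2,1]]}}

```text
time_s: 14.7
tool_pos: [0.3989, -0.0921, 0.2445]
tool_rot: [0.009, 1.0, 0.002, -0.011]
force: [0.5, 1.5, -1.6]
width: 0.278
```

```bash
python3 -c "
from h import *
st(.4147,.3194,.25,18.3)"
```

```text
t 14.7 p [398.9 -92.1 244.5] F [ 0.5  1.5 -1.6] T [ 0.05 -0.17 -0.02] w 0.278 turn [-0.0012 -0.0216  0.3368] q [-0.2   0.1   0.34  2.11 -0.04  0.96  1.72]
  shift [ 15.8 411.5   5.5]
```

{"fn": "drive_tool", "kwargs": {"rows": [[0,-0.015,0.024,4,25,1,1],[0,-0.01,0.024,4,28,1,1],[0,-0.003,0.024,2,30,1,1],[0,-0.003,0.024,1,30,1,1],[0,-0.003,0.024,1,30,1,1],[0,-0.003,0.024,1,30,1,1],[0,-0.003,0.024,1,30,1,1]]}}

```text
time_s: 15.4
tool_pos: [0.3987, 0.1225, 0.2427]
tool_rot: [-0.083, 0.997, 0.001, 0.001]
force: [0.5, 0.6, -3.0]
width: 0.271
```

```bash
python3 -c "
from h import *
st(.4147,.3194,.25,18.3)"
```

```text
t 15.4 p [398.7 122.5 242.7] F [ 0.5  0.6 -3. ] T [ 0.06 -0.13  0.06] w 0.271 turn [-0.003   0.0018  0.1531] q [-0.5   0.11  0.1   2.1  -0.02  0.93  1.35]
  shift [ 16.  196.9   7.3]
```

{"fn": "drive_tool", "kwargs": {"rows": [[-0.001,0,0.022,2,29,0,1],[-0.001,0,0.022,2,29,0,1],[0,0,0.022,2,29,0,1],[0,0,0.022,2,29,0,1],[0,0,0.022,2,29,0,1],[0,0,0.022,2,28,0,1],[0,0,0.01,2,14,0,1],[0,0,0,0,0,0,1]]}}

```text
time_s: 16.2
tool_pos: [0.3969, 0.3188, 0.2316]
tool_rot: [-0.164, 0.986, -0.003, -0.009]
force: [0.4, -0.5, -3.3]
width: 0.273
```

```bash
python3 -c "
from h import *
st(.4147,.3194,.084,18.3)"
```

```text
t 16.2 p [396.9 318.8 231.6] F [ 0.4 -0.5 -3.3] T [ 0.01 -0.04 -0.01] w 0.273 turn [ 0.0095 -0.0157 -0.0106] q [-0.73  0.3  -0.04  1.88  0.01  0.97  1.13]
  shift [  17.8    0.6 -147.6]
```

{"fn": "drive_tool", "kwargs": {"rows": [[0.009,-0.015,-0.01,8,0,-10,1],[0,0,0,8,0,-20,1],[0,0,0,0,0,-25,1],[0,0,0,0,-1,-25,1],[0,0,0,0,-1,-20,1],[0,0,0,0,0,-10,1],[0,0,0,0,0,0,1]]}}

```text
time_s: 16.9
tool_pos: [0.4108, 0.304, 0.1157]
tool_rot: [-0.155, 0.988, -0.005, -0.003]
force: [0.8, -0.0, -2.5]
width: 0.274
```

```bash
python3 -c "
from h import *
st(.4147,.3194,.084,18.3)
p,d=snap('side','side11')
cv2.imwrite('pics/m11.png',cv2.resize(p[190:350,230:400,::-1],(638,600)))
"
```

```text
t 16.9 p [410.8 304.  115.7] F [ 0.8 -0.  -2.5] T [ 0.05 -0.03  0.02] w 0.274 turn [ 0.0102 -0.0043  0.0086] q [-0.71  0.47 -0.02  1.98  0.02  0.71  1.13]
  shift [  3.9  15.4 -31.7]
```

View pics/m11.png

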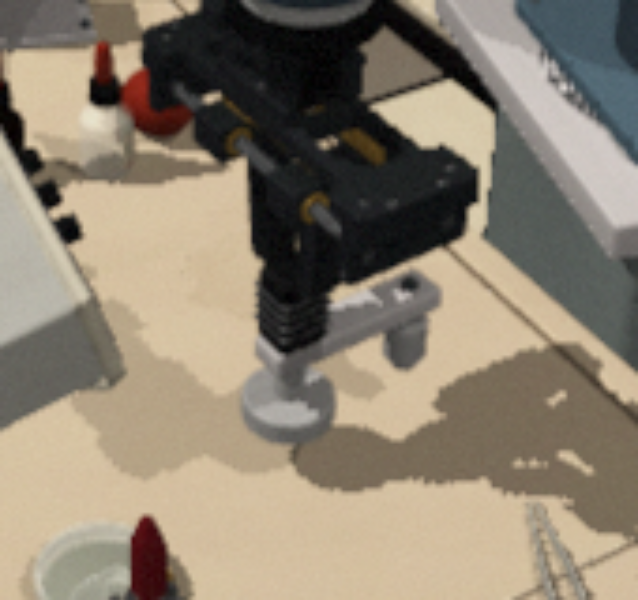

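The bench under the gauge is clear. I'll fix the tilt and lower it.

{"fn": "drive_tool", "kwargs": {"rows": [[0.01,-0.004,0.008,2,8,-8,1],[0,0,0,0,0,-8,1],[0,0,0,0,0,-6,1],[0,0,0,0,0,0,1]]}}

```text
time_s: 17.35
tool_pos: [0.415, 0.3141, 0.0952]
tool_rot: [-0.159, 0.987, 0.002, 0.003]
force: [-0.6, -0.1, -2.5]
width: 0.277
```

```bash
python3 -c "
from h import *
st(.4147,.3194,.082,18.3)
"
```

```text
t 17.35 p [415.  314.1  95.2] F [-0.6 -0.1 -2.5] T [0.05 0.02 0.  ] w 0.277 turn [-0.0045  0.0046  0.0002] q [-0.71  0.51 -0.03  1.98  0.02  0.65  1.14]
  shift [ -0.3   5.3 -13.2]
```

{"fn": "drive_tool", "kwargs": {"rows": [[-0.004,0.004,0,0,0,-4,1],[0,0,0,0,0,-4,1],[0,0,0,0,0,-2,1],[0,0,0,0,0,0,1]]}}

```text
time_s: 17.75
tool_pos: [0.4155, 0.3145, 0.0848]
tool_rot: [-0.159, 0.987, 0.0, 0.001]
force: [0.2, 0.0, -1.9]
width: 0.279
```

```bash
python3 -c "
from h import *
st(.4147,.3194,.082,18.3)
"
```

```text
t 17.75 p [415.5 314.5  84.8] F [ 0.2  0.  -1.9] T [ 0.02  0.   -0.01] w 0.279 turn [-0.0008  0.0011  0.0001] q [-0.71  0.53 -0.03  1.98  0.02  0.64  1.13]
  shift [-0.8  4.9 -2.8]
```

{"fn": "drive_tool", "kwargs": {"rows": [[0,0.001,0,0,0,-1,1],[0,0,0,0,0,-1,1],[0,0,0,0,0,-0.7,1]]}}

```text
time_s: 18.05
tool_pos: [0.4166, 0.3153, 0.0839]
tool_rot: [-0.159, 0.987, 0.001, 0.001]
force: [-2.6, -1.3, 7.1]
width: 0.279
```

```bash
python3 -c "
from h import *
st(.4147,.3194,.082,18.3)
"
```

```text
t 18.05 p [416.6 315.3  83.9] F [-2.6 -1.3  7.1] T [-0.33  0.47 -0.02] w 0.279 turn [-0.0022  0.0019  0.0003] q [-0.71  0.53 -0.03  1.98  0.02  0.64  1.14]
  shift [-1.9  4.1 -1.9]
```

The feet are on the bench, with about 10 N of contact. I'll ease the grip first so it settles, then open.

{"fn": "drive_tool", "kwargs": {"rows": [[0,0,0,-0.5,0,0.3,1],[0,0,0,0,0,0,1],[0,0,0,0,0,0,1]], "force": 3}}

```text
time_s: 18.35
tool_pos: [0.416, 0.3153, 0.0844]
tool_rot: [-0.159, 0.987, 0.001, 0.001]
force: [0.5, 0.6, -0.9]
width: 0.295
```

```bash
python3 -c "
from h import *
st(.4147,.3194,.082,18.3)
p,d=snap('side','side12')
cv2.imwrite('pics/m12.png',cv2.resize(p[190:350,230:400,::-1],(638,600)))
"
```

```text
t 18.35 p [416.  315.3  84.4] F [ 0.5  0.6 -0.9] T [ 0.06 -0.09 -0.05] w 0.295 turn [-0.0024  0.002   0.0004] q [-0.71  0.53 -0.03  1.98  0.02  0.64  1.13]
  shift [-1.3  4.1 -2.4]
```

View pics/m12.png

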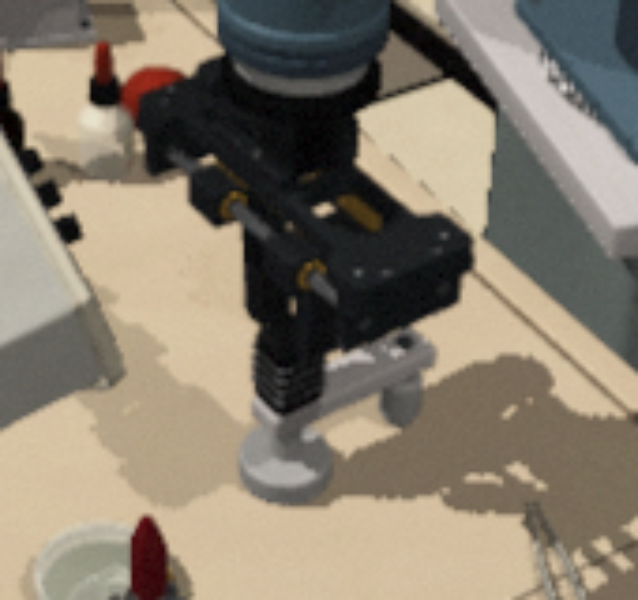

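The gauge stands on the bench, with the disc at (287,470) and the go foot at (402,415). Now I open the jaws and retreat upward.

{"fn": "drive_tool", "kwargs": {"rows": [[0,0,0,0,0,0,0.6],[0,0,0,0,0,0,0.4],[0,0,0,0,0,0,0.1],[0,0,0,0,0,0,0],[0,0,0,0,0,0,0],[0,0,0,0,0,0,0]]}}

```text
time_s: 19.0
tool_pos: [0.4166, 0.3159, 0.0849]
tool_rot: [-0.159, 0.987, 0.001, 0.002]
force: [0.1, -0.5, -0.2]
width: 0.814
```

```bash
python3 -c "
from h import *
st(.4147,.3194,.082,18.3)
"
```

```text
t 19.0 p [416.6 315.9  84.9] F [ 0.1 -0.5 -0.2] T [ 0.05  0.04 -0.02] w 0.814 turn [-0.0034  0.003   0.0004] q [-0.71  0.53 -0.03  1.98  0.02  0.64  1.13]
  shift [-1.9  3.5 -2.9]
```

{"fn": "drive_tool", "kwargs": {"rows": [[0,0,0,0,0,0,0],[0,0,0,0,0,0,0],[0,0,0,0,0,15,0],[0,0,0,0,0,25,0],[0,0,0,0,0,30,0],[0,0,0,0,0,30,0],[0,0,0,0,0,20,0],[0,0,0,0,0,0,0]]}}

```text
time_s: 19.8
tool_pos: [0.4152, 0.3147, 0.2083]
tool_rot: [-0.159, 0.987, 0.001, 0.0]
force: [-0.2, -0.5, -0.8]
width: 1.001
```

```bash
python3 - <<'E'
from h import *
st(.4147,.3194,.082,18.3)
p,d=snap('side','side13')
cv2.imwrite('pics/m13.png',cv2.resize(p[190:350,230:400,::-1],(638,600)))
S=pts('side',d)[255:340,280:360].reshape(-1,3)
for lo,hi in((.045,.06),(.09,.106)):
  B=S[(S[:,2]>lo)&(S[:,2]<hi)];print(len(B),cv2.minAreaRect((B[:,:2]*1000).astype(np.float32)),np.percentile(B[:,2],[50,99]))
E
```

```text
t 19.8 p [415.2 314.7 208.3] F [-0.2 -0.5 -0.8] T [ 0.06 -0.01  0.01] w 1.001 turn [-0.0015  0.0007  0.0003] q [-0.71  0.34 -0.03  1.89  0.01  0.91  1.14]
  shift [  -0.5    4.7 -126.3]
474 ((381.1572265625, 302.82379150390625), (109.2060546875, 25.92323875427246), 18.42965316772461) [0.05403979 0.0589701 ]
195 ((416.5098571777344, 315.35467529296875), (30.944406509399414, 26.23698616027832), 15.045644760131836) [0.09939783 0.10369633]
```

View pics/m13.png

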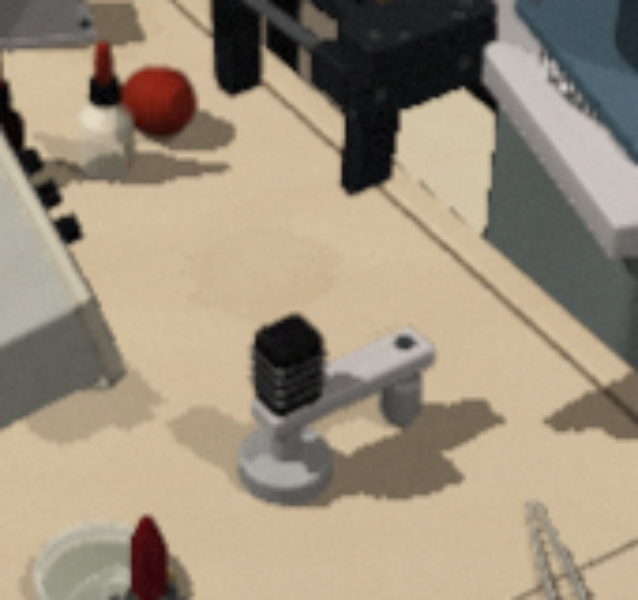

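The gauge stands upright and free on the open bench (grip at crop (288,365), top measured about 99 mm high), and the gripper is clear above it. Handing in.

```bash
python3 -c "
from plant import order
print(order.sign_off())"
```

```text
the job is handed in; nothing more can be done
None
```

I checked the bushing as asked and handed the job in after about 20 s of the 64 s; no verdict was reported.

- **Go plug:** it went down the bore until the bar met the ring. Contact came at a tool height of 103.3 mm against about 104 mm expected, and the picture showed the bar lying on the ring. I then drew it out.
- **No-go plug:** I set it on the same mouth, centred to about 1 mm in the picture and the numbers. I pressed to about 24 N, firmer than the light press I meant. The height held at 141.9 mm, so it did not enter. The tool drifted about 3 mm sideways during that press.
- **Gauge put down:** it stands upright at about its starting spot, released. Its bar top measured 54 mm and its grip top about 99 mm, against 54 and 100 mm nominal. The jaws are fully open about 125 mm above the grasp height, touching nothing.

**Upright:** the tool leaned up to about 1.2° for a moment while carrying the gauge. After bar contact, my last seating push lowered the tool another 1.4 mm with little extra force. The gauge therefore pivoted or slipped a little in the grip, up to about 1° of tilt by my estimate. The bar measured level again right afterwards.

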